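Register a batch of engraving dies in the tipping tray

ROBOT

A 6-joint arm with a two-finger parallel gripper is mounted at the origin on the work surface. World frame = base frame: x ahead of the robot, y to its left, z up, the work surface at z = 0. Lengths are in mm, angles in rad, forces in N, time in s.
With the tool pointing down it reaches from about 350 to 975 mm from the base axis. Payload 4.9 kg.
Tool frame: the origin (TCP) lies at the very end of the fingers, on their centre line; the grasp point (between the pads) lies 19 mm behind it (manip.grip_depth is the distance from the TCP to the grasp point, in mm); z points along the fingers, x is the direction in which the jaws open and shut, and the axes are right-handed (so a half turn about z gives the same grasp; the last joint's range is limited). The gripper opens to 85 mm and grips with 20 to 120 N. Pads are 22 mm wide; open, the fingers measure 114 mm over their backs; the gripper's body (76 mm by 85 mm) begins 54 mm behind the grasp point. The pads swing forward as they close: fully open they stand 13 mm farther back than shut.
Start: joints at [-1.26, 0.053, 1.613, -0, 1.476, -0.119], TCP at [260.423, -568.138, 231.304] pointing down, gripper open.
Joint ranges: [-3.01, 3.01], [-1.01, 2.22], [0.06, 2.58], [-1.02, 4.17], [0.09, 2.62], [-3.14, 3.14]. Speed limits (rad/s): [2.57, 2.57, 3.14, 3.14, 3.14, 3.14].

INTERFACE

Orientations are given as a rotation vector (axis times angle).
In Python, from station import manip gives the robot as it stands. The module is installed in compiled form; this text tells all that it offers.
- The arm moves only by the tool apply_moves, never from a script. Its argument "steps" is one flat list of numbers, 7 for each row, row after row: the closure, from -1 (fully open) to 1 (shut), then the shift along the tool's x, y, z in mm, then the turn, a rotation vector about the tool's x, y, z in rad. A call has exactly 5 rows; each row is the pose to reach, as a shift and turn from the pose commanded when the call began, along the tool's axes at that moment; what a row does not reach only later rows make up. A row lasts 1/8 s, in which the tool goes at most 62.5 mm and 10.7 degrees, less where a joint would pass 70% of its speed; a pose out of reach is approached as far as the arm can. A call with a gripper value outside its range is refused whole. The fingers move at their own pace and stop on an object; the grip force is fixed at half the most. Time passes only in rows, so rows that repeat a pose let the fingers close, or fill a call up. It gives the time, the measured TCP pose, the force and the opening at its end, in the units of the state.
- manip.state(): the state, without advancing time (a new reading comes with each control period).
- manip.snapshot(name): name is "scene" or "top" or "wrist"; returns (picture, depth): 400x640x3 uint8, red, green, blue; 400x640 float32, mm along the optical axis (not along the pixel's ray), 0 where there is no reading.
- manip.get_calibration(name): a dict with "fx", "fy", "cx", "cy" (pixels), "extrinsics" (4x4, takes a point from world to camera coordinates); the wrist camera has in their place "mount" (4x4, takes a point from camera to tool coordinates, whose origin is the TCP and whose axes are the tool frame's). Camera axes: x right, y down, z forward; pixel columns grow to the right and rows downward; lengths in mm; the calibration is good to about 2 mm. A picture is of the moment at which its call begins: read the wrist's pose just before it. get_calibration takes no time and is no camera call.
- manip.job_done(): hands the job in, once; it reports no verdict.
The state is a dict: "time": time; "qpos": joint angles; "qd": joint speeds; "effort": joint torques, N m; "position": TCP position; "ee_rot": TCP orientation; "wrist_force": force on the tool from outside, world axes, zero at the start; "moment": the same for the moment, N m; "finger_gap": finger opening in mm.
Only numpy, scipy, OpenCV 4.12 (cv2) and the standard library are available. Lean on these libraries where they do the work, as an engineer would, in place of code of your own. Each camera call takes 0.05 s, during which the arm holds its last target. There are 200 camera calls.

TASK

Level the tipping tray, lift every die out of the black pocket tray and set each one flat in a lane of its own at the low-walled loading end of the tray, clear of the fence. When all of them are in, push the fence edge of the tray all the way down so that the dies slide flush against the fence together, then push the other edge back down so the tray is left level with all the dies still against the fence. Leave the spool, the jar and the hammer alone.

Things in the scene. Friction and masses are not known exactly. Their poses are not given: they have to be found in the camera images.
- tip_tray (a joint): tilt of the tipping tray about the hinge under its middle (rad): 0 = level, at a stop; grows as the fence end goes down, to the stop at 0.42. The hinge is stiff (0.6 N m of friction) and stays where it is left, with or without dies; 6 to 10 N at the middle of a push tab moves it. From a tilt of about 0.3 the dies slide to the fence on the slick floor.
- tray_floor (a point): centre of the tray floor's upper face, moving with the tray: x along the lanes to the fence, y across, z up. Four lanes, each 52 mm wide, middles at y = -84, -28, 28, 84 mm, parted by walls 4 mm thick, 10 mm high; fence face at x = 73 mm, low wall's face at x = -73 mm. The hinge axis runs along y, 4 mm below this point. A die flush with the fence has its origin at x = 43 mm.
- fence_tab (a point): middle of the push tab beyond the fence, on its upper face, 115 mm from the middle of the tray: a flat lip with a black rubber pad, 90 mm wide, from 83 to 140 mm from the tray's middle, level with the tray floor. Pushing it down tips the tray. As the tray tips, the loading end and the tangs there (45 mm above the floor) rise: keep the gripper's body off them.
- load_tab (a point): the same at the loading end, 115 mm from the middle on the other side. Pushing it down levels the tray.
- pocket_tray: black plastic storage tray, fixed, 168 x 178 mm, 15 mm high, with 2 x 3 pockets of 63 (x) by 43 (y) mm, 9 mm deep, floors 6 mm above the table; pocket centres at x = -39.5 and 39.5 mm, y = -56, 0 and 56 mm. Origin: centre of its underside, x along the pockets' long side.
- die0: a die: steel foot 60 (x) by 40 (y) by 12 mm high, with a brass upright tang on top in the middle, 16 mm thick (x), 30 mm wide (y), 33 mm high, its flat faces square to x; 45 mm high in all, 0.14 to 0.26 kg, heavy foot. In its pocket the foot cannot be gripped, only the tang. Origin: centre of the underside; z up through the tang. All dies are alike, either way round. May be absent (None).
- die1: a die: steel foot 60 (x) by 40 (y) by 12 mm high, with a brass upright tang on top in the middle, 16 mm thick (x), 30 mm wide (y), 33 mm high, its flat faces square to x; 45 mm high in all, 0.14 to 0.26 kg, heavy foot. In its pocket the foot cannot be gripped, only the tang. Origin: centre of the underside; z up through the tang. All dies are alike, either way round. May be absent (None).
- die2: a die: steel foot 60 (x) by 40 (y) by 12 mm high, with a brass upright tang on top in the middle, 16 mm thick (x), 30 mm wide (y), 33 mm high, its flat faces square to x; 45 mm high in all, 0.14 to 0.26 kg, heavy foot. In its pocket the foot cannot be gripped, only the tang. Origin: centre of the underside; z up through the tang. All dies are alike, either way round. May be absent (None).
- die3: a die: steel foot 60 (x) by 40 (y) by 12 mm high, with a brass upright tang on top in the middle, 16 mm thick (x), 30 mm wide (y), 33 mm high, its flat faces square to x; 45 mm high in all, 0.14 to 0.26 kg, heavy foot. In its pocket the foot cannot be gripped, only the tang. Origin: centre of the underside; z up through the tang. All dies are alike, either way round. May be absent (None).
- die4: a die: steel foot 60 (x) by 40 (y) by 12 mm high, with a brass upright tang on top in the middle, 16 mm thick (x), 30 mm wide (y), 33 mm high, its flat faces square to x; 45 mm high in all, 0.14 to 0.26 kg, heavy foot. In its pocket the foot cannot be gripped, only the tang. Origin: centre of the underside; z up through the tang. All dies are alike, either way round. May be absent (None).
- spool: bystander: copper spool, 48 mm across, 58 mm high; origin at the centre of its underside
- jar: bystander: glass jar, 60 mm across, 80 mm high; origin at the centre of its underside
- hammer: bystander: hammer lying on the table; origin at the middle of its underside
- tray_stand: fixed dark steel stand, 252 mm wide, of the aluminium tipping tray (156 mm long, 228 mm wide, four lanes side by side); origin: centre of its underside. The tray has a dark steel fence, 10 mm thick and 13 mm above the floor, at one end and an aluminium wall only 6 mm high at the other, the loading end. The hinge axis is 70 mm above the table.
Mind the look-alikes: they are no part of the job. What is shaped like the die0 but blue, green or purple is not meant.

How it is judged (in metres and radians):
On the way, in this order (a step that is already met when the one before it is completed fails the run):
1. the empty tipping tray has been pushed level (value of joint tip_tray below 0.04 rad), for 0.2 s.
2. all dies stand flat in the level tray at the loading end, clear of the fence (y of die0 in the frame of tray_floor between -0.105 and 0.105 m and z of die0 in the frame of tray_floor between -0.006 and 0.006 m and angle between the x axis of each of die0, die1, die2, die3, die4 and the x axis of tray_floor, either way round below 0.26 rad and x of each of die0, die1, die2, die3, die4 in the frame of tray_floor below -0.005 m and y of die1 in the frame of tray_floor between -0.105 and 0.105 m and z of die1 in the frame of tray_floor between -0.006 and 0.006 m and y of die2 in the frame of tray_floor between -0.105 and 0.105 m and z of die2 in the frame of tray_floor between -0.006 and 0.006 m and y of die3 in the frame of tray_floor between -0.105 and 0.105 m and z of die3 in the frame of tray_floor between -0.006 and 0.006 m and y of die4 in the frame of tray_floor between -0.105 and 0.105 m and z of die4 in the frame of tray_floor between -0.006 and 0.006 m and value of joint tip_tray below 0.05 rad), for 0.2 s.
3. the tray is tipped right down and all dies have slid to the fence (y of die0 in the frame of tray_floor between -0.105 and 0.105 m and z of die0 in the frame of tray_floor between -0.006 and 0.006 m and angle between the x axis of each of die0, die1, die2, die3, die4 and the x axis of tray_floor, either way round below 0.26 rad and x of each of die0, die1, die2, die3, die4 in the frame of tray_floor above 0.038 m and y of die1 in the frame of tray_floor between -0.105 and 0.105 m and z of die1 in the frame of tray_floor between -0.006 and 0.006 m and y of die2 in the frame of tray_floor between -0.105 and 0.105 m and z of die2 in the frame of tray_floor between -0.006 and 0.006 m and y of die3 in the frame of tray_floor between -0.105 and 0.105 m and z of die3 in the frame of tray_floor between -0.006 and 0.006 m and y of die4 in the frame of tray_floor between -0.105 and 0.105 m and z of die4 in the frame of tray_floor between -0.006 and 0.006 m and value of joint tip_tray above 0.36 rad), for 0.2 s.
At the end, for the whole second after the job is handed in: the tray is level (tilt under 0.04 rad); every die present stands flat on the tray floor (within 6 mm of it), in line with the lanes (within 0.26 rad), flush with the fence (within 5 mm), and at rest (y of die0 in the frame of tray_floor between -0.105 and 0.105 m and z of die0 in the frame of tray_floor between -0.006 and 0.006 m and angle between the x axis of each of die0, die1, die2, die3, die4 and the x axis of tray_floor, either way round below 0.26 rad and x of each of die0, die1, die2, die3, die4 in the frame of tray_floor above 0.038 m and linear speed of each of die0, die1, die2, die3, die4 below 0.02 m/s and y of die1 in the frame of tray_floor between -0.105 and 0.105 m and z of die1 in the frame of tray_floor between -0.006 and 0.006 m and y of die2 in the frame of tray_floor between -0.105 and 0.105 m and z of die2 in the frame of tray_floor between -0.006 and 0.006 m and y of die3 in the frame of tray_floor between -0.105 and 0.105 m and z of die3 in the frame of tray_floor between -0.006 and 0.006 m and y of die4 in the frame of tray_floor between -0.105 and 0.105 m and z of die4 in the frame of tray_floor between -0.006 and 0.006 m and value of joint tip_tray below 0.04 rad); the robot touches nothing.
It fails at once if the spool was disturbed (moved over 30 mm) (distance of spool from where it was at the start of the episode above 0.03 m).
It fails at once if the jar was disturbed (moved over 30 mm) (distance of jar from where it was at the start of the episode above 0.03 m).
It fails at once if the hammer was disturbed (moved over 30 mm) (distance of hammer from where it was at the start of the episode above 0.03 m).
Of die0, die1, die2, die3, die4 only 3 to 4 are there at a start; the rules pass over those that are not, and their reading is None.
At some moment in a run one of die0, die1, die2, die3, die4 may be knocked a few centimetres aside while the robot is not near it.
Once in a run the grip may slacken for a moment while it holds something.
It also fails if it takes over 208 s, if anything falls off the work surface, if the arm or the gripper's body presses on something with over 40 N, if the wrist force passes 120 N, or if a joint passes its speed limit or range.

## Working session

There is one attempt and no reset: what is moved stays moved. The work goes in short steps, Python scripts to look and compute and a tool call to move; the robot and the scene stay as the last step left them, time stands still between calls to the robot, and variables do not carry over. Pictures are saved under pics/ and viewed, about 12 in all and at most 16, crops included, and the job is handed in when it is done.

Besides the shell and the picture viewer there is one more tool, called after "Call:" as name(argument=value, ...) on one line, values as JSON. apply_moves: Moves the arm, as the interface text tells. Its arguments: {"type":"object","properties":{"steps":{"type":"array","items":{"type":"number"}}},"required":["steps"]}

```bash
mkdir -p pics; python3 - <<'E'
from station import manip
import cv2,numpy as np
s=manip.state();print(s)
for n in("top","scene"):
    p,d=manip.snapshot(n);cv2.imwrite(f"pics/{n}0.png",p[:,:,::-1]);np.save(f"{n}0.npy",d);c=manip.get_calibration(n);print(n,c)
print(manip.get_calibration("wrist"))
E
```

```text
{'time': 0.0, 'qpos': array([-1.25997834e+00,  5.33763470e-02,  1.61429226e+00, -5.39567512e-06,
        1.47601353e+00, -1.18983533e-01]), 'qd': array([-2.49388027e-04, -1.47417873e-03, -6.63018925e-05, -1.44605676e-03,
        7.35859294e-04, -1.34411767e-03]), 'effort': array([ 5.87070354e-04, -3.93685949e+01, -3.70175099e+01, -9.16528370e-05,
        7.11486849e-03, -7.79474021e-06]), 'position': array([ 260.24691385, -567.550841  ,  230.05198457]), 'ee_rot': array([-2.64295071e+00,  1.69590262e+00,  2.53672534e-03]), 'wrist_force': array([0.10663341, 0.1695007 , 0.49904086]), 'moment': array([-0.00702157,  0.06175098,  0.04160411]), 'finger_gap': 85.1891663212791}
top {'fx': 392.5049620134437, 'fy': 392.5049620134437, 'cx': 320.66405665079617, 'cy': 201.6238671052905, 'extrinsics': array([[-1.30525337e-02, -9.99846030e-01, -1.17280855e-02,
        -6.33390895e+01],
       [-9.86378582e-01,  1.47983600e-02, -1.63823994e-01,
         6.36614530e+02],
       [ 1.63972327e-01,  9.43001417e-03, -9.86419865e-01,
         1.08369923e+03],
       [ 0.00000000e+00,  0.00000000e+00,  0.00
[... 258 characters left out ...]
6.29577019e-01, -5.11120643e-02, -7.75255012e-01,
        -3.46329454e+02],
       [-7.74642260e-01,  3.53574245e-02, -6.31410502e-01,
         1.72141091e+03],
       [ 0.00000000e+00,  0.00000000e+00,  0.00000000e+00,
         1.00000000e+00]])}
{'fx': 329.3474122203137, 'fy': 329.3474122203137, 'cx': 316.67173179432245, 'cy': 195.0700937253432, 'mount': array([[ 9.99999532e-01,  1.60684770e-04,  9.54069873e-04,
         6.66988211e-01],
       [-4.18527217e-04,  9.60916648e-01,  2.76837534e-01,
        -7.10882035e+01],
       [-8.72298050e-04, -2.76837804e-01,  9.60916266e-01,
        -1.43139151e+02],
       [ 0.00000000e+00,  0.00000000e+00,  0.00000000e+00,
         1.00000000e+00]])}
```

View pics/top0.png

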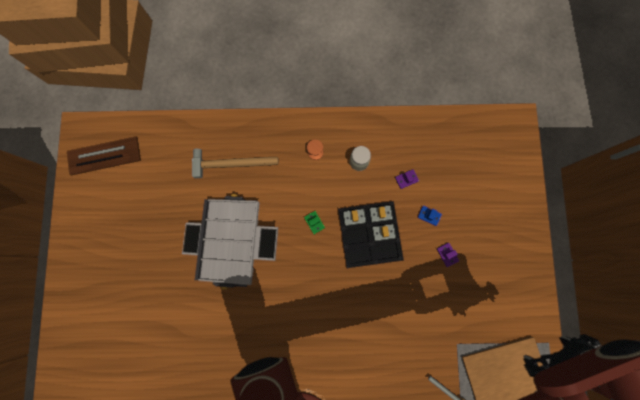

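View pics/scene0.png

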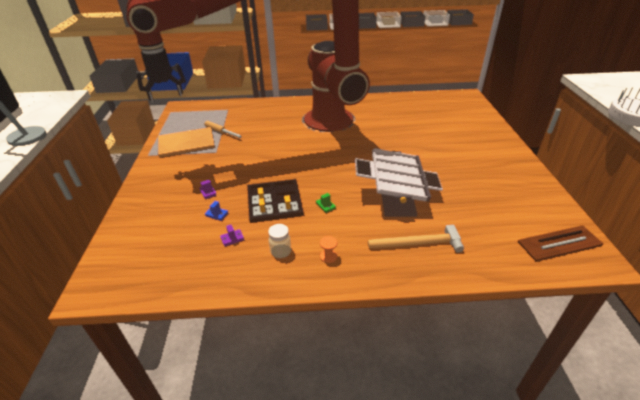

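The top view shows three white-and-brass dies in the pocket tray, at (354,216), (381,213) and (383,232). The look-alikes are green (314,222), blue (429,215) and purple (406,179), (447,254). The brass speck at the tray's edge, (233,195), isn't identified yet, so I'll enlarge both areas.

```bash
python3 - <<'E'
import cv2,numpy as np
t=cv2.imread("pics/top0.png");s=cv2.imread("pics/scene0.png")
a=cv2.resize(t[180:300,170:290],(400,400),interpolation=cv2.INTER_CUBIC)
b=cv2.resize(t[190:280,330:420],(400,400),interpolation=cv2.INTER_CUBIC)
c=cv2.resize(s[140:230,350:450],(400,360)[:2],interpolation=cv2.INTER_CUBIC)
c=cv2.copyMakeBorder(c,0,200-0 if 0 else 0,0,0,0)
im=np.zeros((600,800,3),np.uint8)
im[:300,:300]=cv2.resize(a,(300,300));im[:300,310:610]=cv2.resize(b,(300,300));im[300:,:333]=cv2.resize(c,(333,300))
im[300:,340:673]=cv2.resize(s[170:230,240:310],(333,300),interpolation=cv2.INTER_CUBIC)
cv2.imwrite("pics/crop0.png",im)
E
```

```text
(no output)
```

View pics/crop0.png

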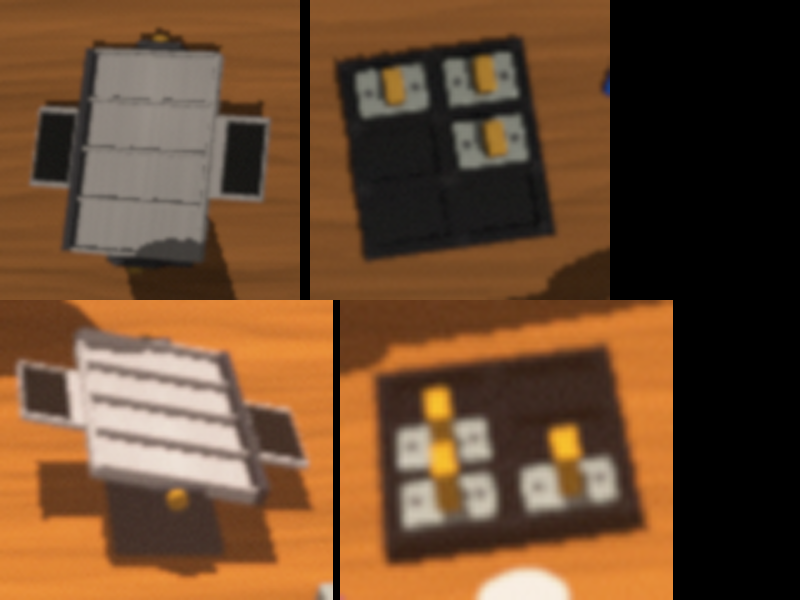

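The brass speck at (233,195) is the hinge pivot of the tipping tray. The tray's fence is at image left, which is +y, and that end is tipped down. All three dies are in the pocket tray. Next I'll measure both trays using the depth images.

```bash
cat > h.py <<'E'
import numpy as np,cv2
from station import manip
from scipy.spatial.transform import Rotation as R
def tcp():
    s=manip.state();T=np.eye(4);T[:3,:3]=R.from_rotvec(s['ee_rot']).as_matrix();T[:3,3]=s['position'];return s,T
def c2w(name,T=None):
    c=manip.get_calibration(name)
    return c,(T@c['mount'] if name=="wrist" else np.linalg.inv(c['extrinsics']))
def snap(name,save=None):
    s,T=tcp();c,M=c2w(name,T);p,d=manip.snapshot(name)
    if save:cv2.imwrite(f"pics/{save}.png",p[:,:,::-1])
    return p,d,c,M
def world(d,c,M):
    v,u=np.mgrid[:400,:640]
    P=np.stack([(u-c['cx'])/c['fx']*d,(v-c['cy'])/c['fy']*d,d],-1)
    return P@M[:3,:3].T+M[:3,3]
def ray(px,c,M,z):
    q=np.array([(px[0]-c['cx'])/c['fx'],(px[1]-c['cy'])/c['fy'],1])@M[:3,:3].T
    return M[:3,3]+q*(z-M[2,3])/q[2]
def mv(target,rz=None,down=True):
    "tool-axis shift and turn (to pointing straight down with tool x at world yaw rz) to a target TCP"
    s,T=tcp();dl=T[:3,:3].T@(np.array(target)-T[:3,3])
    out=None
    if rz is not None:
        G=np.array([[np.cos(rz),np.sin(rz),0],[np.sin(rz),-np.cos(rz),0],[0,0,-1]])
        out=R.from_matrix(T[:3,:3].T@G).as_rotvec()
    print("shift",dl.round(1),"turn",None if out is None else out.round(3),"| at",T[:3,3].round(1),"yaw",round(float(np.arctan2(T[1,0],T[0,0])),3),"tilt",T[2,:].round(3)[:3],"gap",round(s['finger_gap'],1),"F",s['wrist_force'].round(1),"t",round(s['time'],2))
E
python3 - <<'E'
from h import *
c,M=c2w("top");d=np.load("top0.npy");p=cv2.imread("pics/top0.png");W=world(d,c,M)
hsv=cv2.cvtColor(p,cv2.COLOR_BGR2HSV)
# tipping tray: grey pixels above 40mm
m=(hsv[...,1]<60)&(W[...,2]>25)&(d>0);m[:,:170]=0;m[:,290:]=0;m[:180]=0;m[300:]=0
P=W[m];print(m.sum(),P.min(0).round(),P.max(0).round())
q,_,_,_=np.linalg.lstsq(np.c_[P[:,:2],np.ones(len(P))],P[:,2],rcond=None)
for _ in range(3):
    r=P[:,2]-np.c_[P[:,:2],np.ones(len(P))]@q;P=P[abs(r)<6];q=np.linalg.lstsq(np.c_[P[:,:2],np.ones(len(P))],P[:,2],rcond=None)[0]
print("plane",q,"tilt",np.arctan(np.hypot(*q[:2])),"dir down",np.degrees(np.arctan2(-q[1],-q[0])))
rt=cv2.minAreaRect(P[:,:2].astype(np.float32));print("rect",rt, P.mean(0))
# pocket tray
m2=(hsv[...,2]<60)|((hsv[...,1]<60)&(hsv[...,2]>80))
m2=m2.astype(np.uint8);roi=np.zeros_like(m2);roi[195:275,332:408]=m2[195:275,332:408]
cs,_=cv2.findContours(roi,0,2);k=max(cs,key=cv2.contourArea)
pts=np.array([ray(x[0],c,M,15) for x in k]);print("pocket",cv2.minAreaRect(pts[:,:2].astype(np.float32)))
b=(hsv[...,0]>12)&(hsv[...,0]<28)&(hsv[...,1]>140)&(hsv[...,2]>150);b=b.astype(np.uint8);b[:195]=0;b[275:]=0;b[:,:340]=0;b[:,400:]=0
n,l,st,ce=cv2.connectedComponentsWithStats(b)
for i in range(1,n):
    if st[i,4]>15:
        print("brass",ce[i].round(1),st[i,4],W[l==i].mean(0).round(1),ray(ce[i],c,M,51).round(1))
for nm,u,v in(("spool",315,149),("jar",361,157),("green",314,222)):print(nm,W[v,u].round())
E
```

```text
5751 [401.  48.  28.] [652. 323. 109.]
plane [-1.80240394e-02 -2.12042616e-01  1.24955757e+02] tilt 0.20967937547715715 dir down 85.1414251998824
rect ((526.0578002929688, 185.38548278808594), (269.73431396484375, 248.445556640625), 84.82508087158203) [523.79458552 180.36347915  77.27011866]
pocket ((544.7202758789062, -214.68182373046875), (176.74929809570312, 167.52101135253906), 7.077027797698975)
brass [382.6 212.1] 35 [ 602.4 -249.7   53.1] [ 602.7 -250.    51. ]
brass [355.1 215.2] 36 [ 594.5 -170.8   53. ] [ 594.8 -170.9   51. ]
brass [385.6 231.1] 39 [ 547.6 -256.2   52.9] [ 547.7 -256.4   51. ]
spool [791. -58.  61.]
jar [ 758. -190.   83.]
green [577. -52.  46.]
```

```bash
python3 -c "
from h import *
mv((515,68,190),np.radians(-95))"
```

```text
shift [-471.6 -496.4   41.2] turn [0.    0.002 0.517] | at [ 260.2 -567.6  230.2] yaw -1.141 tilt [-0.002 -0.    -1.   ] gap 85.4 F [ 0.5 -0.1 -0. ] t 0.1
```

Call:
apply_moves(steps=[1, -470, -496, 41, 0, 0, 0.517, 1, -470, -496, 41, 0, 0, 0.517, 1, -470, -496, 41, 0, 0, 0.517, 1, -470, -496, 41, 0, 0, 0.517, 1, -470, -496, 41, 0, 0, 0.517])

```text
time: 0.72
position: [377.0, -276.7, 212.0]
ee_rot: [-2.122, 2.317, 0.0]
wrist_force: [1.5, 0.4, 0.1]
finger_gap: 0.4
```

```bash
python3 -c "
from h import *
mv((515,68,190),np.radians(-95))"
```

```text
shift [-355.5 -107.2   22.2] turn [ 0.     0.    -0.001] | at [ 377.  -276.7  212. ] yaw -1.659 tilt [-0.  0. -1.] gap 0.4 F [1.5 0.4 0.1] t 0.72
```

Call:
apply_moves(steps=[1, -355, -107, 22, 0, 0, 0, 1, -355, -107, 22, 0, 0, 0, 1, -355, -107, 22, 0, 0, 0, 1, -355, -107, 22, 0, 0, 0, 1, -355, -107, 22, 0, 0, 0])

```text
time: 1.35
position: [492.8, 13.1, 193.8]
ee_rot: [-2.123, 2.316, -0.001]
wrist_force: [0.8, -0.4, 0.1]
finger_gap: -0.0
```

```bash
python3 - <<'E'
from h import *
mv((515,68,115),np.radians(-95))
E
```

```text
shift [-56.7 -17.4  78.8] turn [-0. -0.  0.] | at [492.8  13.1 193.8] yaw -1.658 tilt [ 0. -0. -1.] gap -0.0 F [ 0.8 -0.4  0.1] t 1.35
```

Call:
apply_moves(steps=[1, -57, -17, 20, 0, 0, 0, 1, -57, -17, 60, 0, 0, 0, 1, -57, -17, 79, 0, 0, 0, 1, -57, -17, 86, 0, 0, 0, 1, -57, -17, 92, 0, 0, 0])

```text
time: 1.98
position: [515.1, 65.5, 102.8]
ee_rot: [-2.12, 2.317, -0.002]
wrist_force: [0.1, -0.0, 0.5]
finger_gap: -0.1
```

Call:
apply_moves(steps=[1, 0, 0, 6, 0, 0, 0, 1, 0, 0, 12, 0, 0, 0, 1, 0, 0, 18, 0, 0, 0, 1, 0, 0, 23, 0, 0, 0, 1, 0, 0, 27, 0, 0, 0])

```text
time: 2.6
position: [516.5, 65.3, 77.4]
ee_rot: [-2.12, 2.315, -0.006]
wrist_force: [-0.6, -2.0, 5.3]
finger_gap: -0.4
```

Call:
apply_moves(steps=[1, 0, 0, 2, 0, 0, 0, 1, 0, 0, 3, 0, 0, 0, 1, 0, 0, 4, 0, 0, 0, 1, 0, 0, 5, 0, 0, 0, 1, 0, 0, 5, 0, 0, 0])

```text
time: 3.22
position: [516.4, 65.6, 73.9]
ee_rot: [-2.121, 2.315, -0.005]
wrist_force: [-5.7, -1.1, 15.4]
finger_gap: -0.6
```

Call:
apply_moves(steps=[1, 0, 0, -60, 0, 0, 0, 1, 0, 0, -120, 0, 0, 0, 1, 60, 0, -120, 0, 0, 0, 0, 120, 0, -120, 0, 0, 0, -1, 180, 0, -120, 0, 0, 0])

```text
time: 3.85
position: [498.6, -114.6, 190.6]
ee_rot: [-2.122, 2.315, -0.002]
wrist_force: [-0.2, 0.1, 0.4]
finger_gap: 35.6
```

```bash
python3 - <<'E'
from h import *
mv((560,-215,200),np.radians(-83))
E
```

```text
shift [ 94.7 -69.9  -9.2] turn [-0.002 -0.    -0.209] | at [ 498.6 -114.6  190.6] yaw -1.658 tilt [-0.    -0.002 -1.   ] gap 35.6 F [-0.2  0.1  0.4] t 3.85
```

Call:
apply_moves(steps=[-1, 95, -70, -9, 0, 0, -0.209, -1, 95, -70, -9, 0, 0, -0.209, -1, 95, -70, -9, 0, 0, -0.209, -1, 95, -70, -9, 0, 0, -0.209, -1, 95, -70, -9, 0, 0, -0.209])

```text
time: 4.47
position: [559.8, -212.7, 199.0]
ee_rot: [-2.353, 2.081, 0.001]
wrist_force: [0.0, 0.0, 0.2]
finger_gap: 85.3
```

```bash
cat > look.py <<'E'
from h import *
def tray(tag):
    p,d,c,M=snap("top",tag);W=world(d,c,M);hsv=cv2.cvtColor(p,cv2.COLOR_RGB2HSV)
    m=(hsv[...,1]<60)&(W[...,2]>62)&(W[...,2]<100)&(d>0);m[:,:170]=0;m[:,300:]=0;m[:180]=0;m[300:]=0
    P=W[m];A=lambda P:np.c_[P[:,:2],np.ones(len(P))]
    q=np.linalg.lstsq(A(P),P[:,2],rcond=None)[0]
    for _ in range(3):
        P=P[abs(P[:,2]-A(P)@q)<5];q=np.linalg.lstsq(A(P),P[:,2],rcond=None)[0]
    cs,_=cv2.findContours(m.astype(np.uint8),0,2);k=max(cs,key=cv2.contourArea)
    pts=np.array([ray(x[0],c,M,78) for x in k])
    return p,d,c,M,W,m,q,P,pts
E
python3 - <<'E'
from look import *
p,d,c,M,W,m,q,P,pts=tray("top1")
print("plane",q.round(4),"centre z",P.mean(0).round(1),cv2.minAreaRect(P[:,:2].astype(np.float32)))
# edges: opened body of tray (remove tabs)
mb=cv2.morphologyEx(m.astype(np.uint8),cv2.MORPH_OPEN,np.ones((45,9),np.uint8))
cs,_=cv2.findContours(mb,0,2);k=max(cs,key=cv2.contourArea);print(cv2.boundingRect(k))
pb=np.array([ray(x[0],c,M,78) for x in k]);print("body z78",cv2.minAreaRect(pb[:,:2].astype(np.float32)))
# black pads
hsv=cv2.cvtColor(p,cv2.COLOR_RGB2HSV);b=(hsv[...,2]<45)&(W[...,2]>60)&(W[...,2]<90);b[:,:170]=0;b[:,300:]=0
n,l,st,ce=cv2.connectedComponentsWithStats(b.astype(np.uint8))
for i in range(1,n):
    if st[i,4]>60:print("pad",ce[i].round(1),st[i,4],ray(ce[i],c,M,74).round(1))
p,d,c,M=snap("wrist","w1");W=world(d,c,M);hsv=cv2.cvtColor(p,cv2.COLOR_RGB2HSV)
br=(hsv[...,0]>12)&(hsv[...,0]<30)&(hsv[...,1]>120)&(W[...,2]>46)&(W[...,2]<60)&(d>0)
n,l,st,ce=cv2.connectedComponentsWithStats(br.astype(np.uint8))
for i in range(1,n):
    if st[i,4]>60:
        Q=W[l==i];print("tang",ce[i].round(1),st[i,4],Q.mean(0).round(1),cv2.minAreaRect(Q[:,:2].astype(np.float32)))
E
```

```text
plane [ 1.00000e-04 -2.00000e-04  7.56921e+01] centre z [524.  182.2  75.7] ((526.8546142578125, 184.4751739501953), (262.1278076171875, 261.52630615234375), 43.59138870239258)
(222, 198, 15, 85)
body z78 ((528.5405883789062, 184.54737854003906), (235.1314697265625, 39.323944091796875), 1.6174041032791138)
pad [187.8 237.8] 363 [534.7 301.7  74. ]
pad [269.6 243.9] 374 [514.7  71.8  74. ]
tang [272.7 135. ] 618 [ 597.  -170.    51.3] ((596.606201171875, -169.54495239257812), (29.409992218017578, 15.757794380187988), 7.0418853759765625)
tang [362.  135.9] 619 [ 605.8 -247.6   51.3] ((605.48095703125, -248.12020874023438), (29.526477813720703, 16.106468200683594), 6.690929412841797)
tang [359.5 196.5] 477 [ 550.9 -254.2   51.2] ((550.3386840820312, -254.78343200683594), (29.150375366210938, 16.229097366333008), 7.457385540008545)
```

View pics/w1.png

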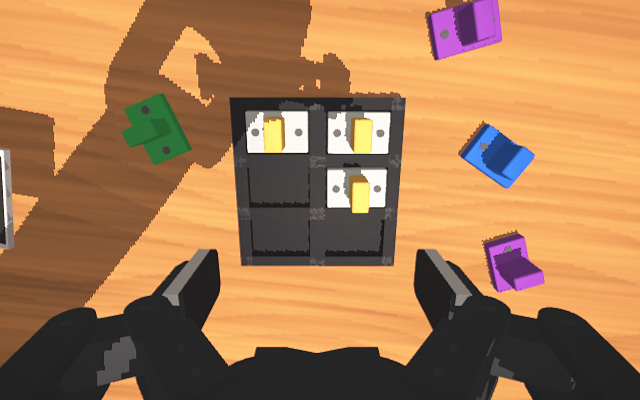

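View pics/top1.png

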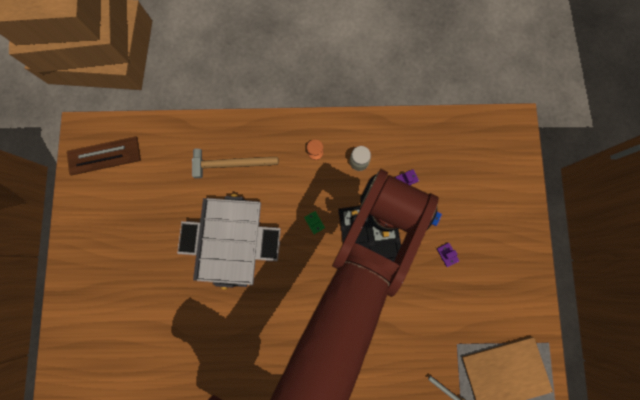

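The wrist view shows the three white-footed, brass-tanged dies at (273,135), (362,136) and (360,197). They are the only white-and-brass ones, since the look-alikes are green, blue and purple all over. The measured tops are at z 51, the tangs measure 29x16 mm and the yaw is 7°, all matching the description. The top view shows the tray level (plane slope about 0), with pads at (188,238) and (270,244), 231 mm apart. The tray centre is (525,186) and its x axis points at 85°.

I'm starting with the die at (597,-170).

```bash
python3 - <<'E'
from h import *
mv((597,-170,60),np.radians(-83))
mv((597,-170,22),np.radians(-83))
E
```

```text
shift [-37.8 -42.  139.2] turn [-0.     0.     0.001] | at [ 559.9 -212.7  199.2] yaw -1.448 tilt [-0. -0. -1.] gap 85.6 F [1.  0.5 0.2] t 4.58
shift [-37.8 -42.  177.2] turn [-0.     0.     0.001] | at [ 559.9 -212.7  199.2] yaw -1.448 tilt [-0. -0. -1.] gap 85.6 F [1.  0.5 0.2] t 4.58
```

Call:
apply_moves(steps=[-1, -38, -42, 20, 0, 0, 0, -1, -38, -42, 75, 0, 0, 0, -1, -38, -42, 130, 0, 0, 0, -1, -38, -42, 160, 0, 0, 0, -1, -38, -42, 177, 0, 0, 0])

```text
time: 5.2
position: [596.1, -169.8, 20.1]
ee_rot: [2.353, -2.08, -0.004]
wrist_force: [1.1, 0.1, 0.2]
finger_gap: 85.4
```

```bash
python3 - <<'E'
from h import *
mv((597,-170,22),np.radians(-83))
snap("wrist","w2")
E
```

```text
shift [ 0.4 -0.9 -1.9] turn [0.002 0.001 0.001] | at [ 596.1 -169.8   20.1] yaw -1.448 tilt [-0.001  0.002 -1.   ] gap 85.4 F [1.1 0.1 0.2] t 5.2
```

View pics/w2.png

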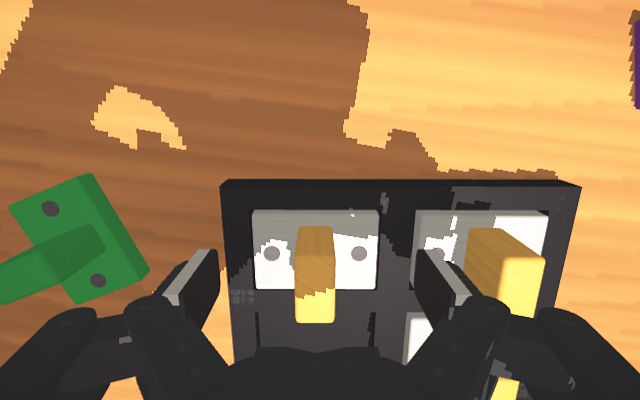

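The tang sits centred between the pads, at column 315. I'm closing on it.

Call:
apply_moves(steps=[1, 0, 0, -2, 0, 0, 0, 1, 0, 0, -2, 0, 0, 0, 1, 0, 0, -2, 0, 0, 0, 1, 0, 0, -2, 0, 0, 0, 1, 0, 0, -2, 0, 0, 0])

```text
time: 5.88
position: [598.0, -170.2, 25.4]
ee_rot: [-2.351, 2.081, 0.0]
wrist_force: [-1.6, 5.3, 6.2]
finger_gap: 14.9
```

Call:
apply_moves(steps=[1, 0, 0, -15, 0, 0, 0, 1, 0, 0, -40, 0, 0, 0, 1, 0, 0, -90, 0, 0, 0, 1, 0, 0, -120, 0, 0, 0, 1, 0, 0, -130, 0, 0, 0])

```text
time: 6.5
position: [598.5, -171.8, 157.4]
ee_rot: [-2.351, 2.082, -0.008]
wrist_force: [0.8, 0.3, -1.8]
finger_gap: 14.9
```

```bash
python3 - <<'E'
from h import *
C=np.array([525.5,186]);a=np.radians(85.03)
ux=np.array([np.cos(a),np.sin(a)]);uy=np.array([-np.sin(a),np.cos(a)])
for ly in(-84,-28,28,84):print(ly,(C-25*ux+ly*uy).round(1))
mv((500,100,175),np.radians(-95))
E
```

```text
-84 [607.  153.8]
-28 [551.2 158.7]
28 [495.4 163.5]
84 [439.6 168.4]
shift [-281.7   64.7  -18.7] turn [-0.004 -0.003  0.209] | at [ 598.5 -171.8  157.4] yaw -1.449 tilt [ 0.003 -0.004 -1.   ] gap 14.9 F [ 0.8  0.3 -1.8] t 6.5
```

Call:
apply_moves(steps=[1, -282, 65, -30, 0, 0, 0.209, 1, -282, 65, -30, 0, 0, 0.209, 1, -282, 65, -30, 0, 0, 0.209, 1, -282, 65, -30, 0, 0, 0.209, 1, -282, 65, -30, 0, 0, 0.209])

```text
time: 7.12
position: [496.6, 103.0, 182.9]
ee_rot: [2.123, -2.313, -0.002]
wrist_force: [1.0, 0.7, -0.3]
finger_gap: 15.3
```

```bash
python3 - <<'E'
from h import *
mv((551,159,150),np.radians(-95))
p,d,c,M=snap("wrist","w3");W=world(d,c,M);hsv=cv2.cvtColor(p,cv2.COLOR_RGB2HSV)
b=(hsv[...,2]<60)&(abs(W[...,2]-74)<6)&(d>0)&(W[...,0]>430)&(W[...,0]<620)&(W[...,1]>30)&(W[...,1]<340)
n,l,st,ce=cv2.connectedComponentsWithStats(b.astype(np.uint8))
for i in range(1,n):
    if st[i,4]>200:Q=W[l==i];print("pad",ce[i].round(),st[i,4],Q.mean(0).round(1),cv2.minAreaRect(Q[:,:2].astype(np.float32)))
for u,v in((200,200),(150,200),(250,200)):print(W[v,u].round(1))
E
```

```text
shift [-60.5 -49.5  32.8] turn [ 0.002 -0.     0.001] | at [496.6 103.  182.9] yaw -1.657 tilt [ 0.     0.002 -1.   ] gap 15.3 F [ 1.   0.7 -0.3] t 7.12
pad [100. 125.] 224 [563.3 258.   77.2] ((561.676025390625, 258.03253173828125), (2.3430821895599365, 50.447898864746094), 84.6529541015625)
pad [ 54. 160.] 5494 [540.3 301.7  75. ] ((537.2337036132812, 301.8736572265625), (46.9387321472168, 78.65129089355469), 85.30560302734375)
pad [353. 153.] 3210 [526.2  72.4  75.1] ((517.7101440429688, 72.99674987792969), (45.37229919433594, 78.47755432128906), 85.13948822021484)
[499.5 195.2  76. ]
[502.8 235.   75.4]
[495.5 156.2  73.9]
```

View pics/w3.png

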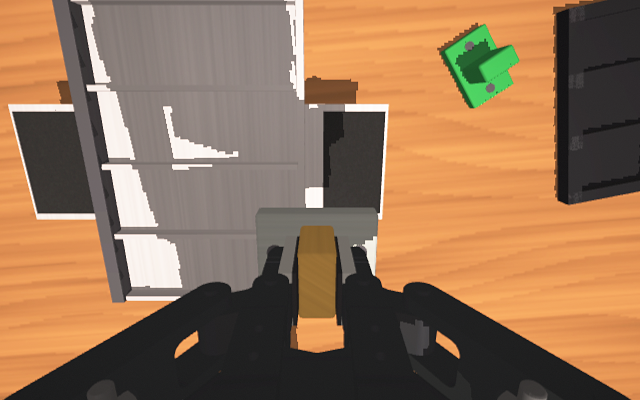

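Wrist view: pads at (54,160) and (353,153), 229.7 mm apart with direction 85.1°, so the tray centre is about (527,187). All four lanes are empty and the die hangs straight in the grip. It goes into the far lane at y=-84, target (608.6,155).

```bash
python3 - <<'E'
from h import *
mv((608.6,155,120),np.radians(-94.9))
E
```

```text
shift [ -57.7 -108.9   63.2] turn [0.003 0.003 0.002] | at [495.5 106.3 183.4] yaw -1.654 tilt [-0.003  0.003 -1.   ] gap 15.1 F [-0.6  3.3 -1.7] t 7.17
```

Call:
apply_moves(steps=[1, -26, -50, 0, 0, 0, 0, 1, -58, -109, 10, 0, 0, 0, 1, -58, -109, 40, 0, 0, 0, 1, -58, -109, 62, 0, 0, 0, 1, -58, -109, 62, 0, 0, 0])

```text
time: 7.8
position: [609.3, 148.6, 118.2]
ee_rot: [2.118, -2.312, -0.006]
wrist_force: [0.0, 0.3, -2.2]
finger_gap: 14.7
```

```bash
python3 - <<'E'
from h import *
mv((608.6,155,98),np.radians(-94.9))
E
```

```text
shift [-6.4  1.1 20.2] turn [ 0.007 -0.002 -0.002] | at [609.3 148.6 118.2] yaw -1.658 tilt [ 0.002  0.007 -1.   ] gap 14.7 F [ 0.   0.3 -2.2] t 7.8
```

Call:
apply_moves(steps=[1, -6, 1, 8, 0, 0, 0, 1, -6, 1, 14, 0, 0, 0, 1, -6, 1, 18, 0, 0, 0, 1, -6, 1, 21, 0, 0, 0, 1, -6, 1, 23, 0, 0, 0])

```text
time: 8.43
position: [611.7, 155.3, 99.1]
ee_rot: [-2.122, 2.316, -0.0]
wrist_force: [1.2, 0.7, -1.9]
finger_gap: 15.6
```

Call:
apply_moves(steps=[1, 0, 3, 1, 0, 0, 0, 1, 0, 3, 3, 0, 0, 0, 1, 0, 3, 5, 0, 0, 0, 1, 0, 3, 5, 0, 0, 0, 1, 0, 3, 5, 0, 0, 0])

```text
time: 9.05
position: [608.8, 155.6, 94.1]
ee_rot: [-2.122, 2.316, -0.0]
wrist_force: [0.7, -0.4, -2.7]
finger_gap: 14.9
```

```bash
python3 - <<'E'
from h import *
mv((608.6,155,98),np.radians(-94.9))
p,d,c,M=snap("wrist","w4")
cv2.imwrite("pics/w4c.png",p[100:400,150:500,::-1])
E
```

```text
shift [ 0.7  0.1 -3.9] turn [-0.     0.    -0.002] | at [608.8 155.6  94.1] yaw -1.658 tilt [-0. -0. -1.] gap 14.9 F [ 0.7 -0.4 -2.7] t 9.05
```

View pics/w4.png

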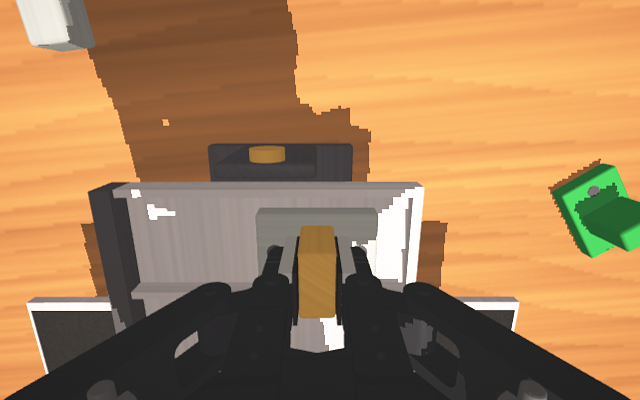

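The foot spans columns 257–377. It is about 15 mm from the low wall and about 9 mm from the outer side wall at row 190, so I'll shift it 2 mm outward and set it down.

Call:
apply_moves(steps=[1, 0, -2, 1, 0, 0, 0, 1, 0, -2, 2, 0, 0, 0, 1, 0, -2, 3, 0, 0, 0, 1, 0, -2, 3, 0, 0, 0, 1, 0, -2, 3, 0, 0, 0])

```text
time: 9.72
position: [612.1, 155.6, 93.3]
ee_rot: [-2.121, 2.314, -0.003]
wrist_force: [-1.5, -0.1, 7.1]
finger_gap: 14.9
```

Call:
apply_moves(steps=[0.2, 0, 0, 0, 0, 0, 0, -0.2, 0, 0, 0, 0, 0, 0, -0.2, 0, 0, 0, 0, 0, 0, -0.2, 0, 0, -40, 0, 0, 0, -0.2, 0, 0, -95, 0, 0, 0])

```text
time: 10.35
position: [609.1, 155.2, 184.4]
ee_rot: [2.119, -2.313, -0.005]
wrist_force: [1.8, 0.4, 0.2]
finger_gap: 51.3
```

```bash
cat >> look.py <<'E'
CT=np.array([527.,187.,74.]);A0=np.radians(85.1)
def dies(name="wrist",tag=None):
    "brass tang tops: world pos, tray-frame x,y, yaw of die x"
    p,d,c,M=snap(name,tag);W=world(d,c,M);hsv=cv2.cvtColor(p,cv2.COLOR_RGB2HSV)
    br=(hsv[...,0]>12)&(hsv[...,0]<30)&(hsv[...,1]>120)&(d>0)&(W[...,2]>42)&(W[...,2]<130)
    n,l,st,ce=cv2.connectedComponentsWithStats(br.astype(np.uint8))
    for i in range(1,n):
        if st[i,4]<(60 if name=="wrist" else 15):continue
        Q=W[l==i];Q=Q[Q[:,2]>np.percentile(Q[:,2],90)-4];r=cv2.minAreaRect(Q[:,:2].astype(np.float32))
        v=np.array(r[0])-CT[:2];t=(v@[np.cos(A0),np.sin(A0)],v@[-np.sin(A0),np.cos(A0)])
        print("tang",ce[i].round(),"top",Q[:,2].max().round(1),"ctr",np.round(r[0],1),np.round(r[1],1),round(r[2],1),"tray xy",np.round(t,1))
    return W
E
python3 - <<'E'
from look import *
dies(); mv((560,-215,190),np.radians(-83))
E
```

```text
tang [283. 135.] top 80.9 ctr [656.  176.8] [15.1  5.8] 84.5 tray xy [   0.9 -129.4]
tang [316. 202.] top 121.2 ctr [611.7 155.3] [15.6 28.6] 85.0 tray xy [-24.4 -87.1]
shift [374.3  21.7   4.7] turn [-0.011  0.001 -0.209] | at [614.1 156.  195.8] yaw -1.658 tilt [-0.002 -0.011 -1.   ] gap 51.3 F [3.2 1.1 5.6] t 10.4
```

Die 1 stands at tray (-24,-87), yaw 85.0°, upright. Going back for die 2.

Call:
apply_moves(steps=[-1, 374, 22, 5, 0, 0, -0.209, -1, 374, 22, 5, 0, 0, -0.209, -1, 374, 22, 5, 0, 0, -0.209, -1, 374, 22, 5, 0, 0, -0.209, -1, 374, 22, 5, 0, 0, -0.209])

```text
time: 11.02
position: [565.1, -153.1, 181.9]
ee_rot: [-2.352, 2.082, -0.001]
wrist_force: [1.8, -0.5, -0.4]
finger_gap: 85.0
```

Call:
apply_moves(steps=[-1, 65, -10, 0, 0, 0, 0, -1, 75, -10, 0, 0, 0, 0, -1, 75, -10, 0, 0, 0, 0, -1, 75, -10, 0, 0, 0, 0, -1, 75, -10, 0, 0, 0, 0])

```text
time: 11.65
position: [584.7, -222.8, 181.9]
ee_rot: [-2.355, 2.08, 0.0]
wrist_force: [0.4, -0.0, 0.2]
finger_gap: 85.5
```

```bash
python3 - <<'E'
from look import *
dies(); mv((605.5,-248,25),np.radians(-83))
E
```

```text
tang [347. 163.] top 52.8 ctr [ 605.6 -247.9] [29.3 15.7] 6.8 tray xy [-426.6 -115.5]
tang [345. 225.] top 53.7 ctr [ 550.3 -254.6] [29.7 15.5] 8.5 tray xy [-438.   -60.9]
shift [ 27.4 -17.5 157. ] turn [-0.     0.     0.001] | at [ 584.7 -223.   182. ] yaw -1.447 tilt [-0. -0. -1.] gap 85.6 F [ 0.1 -0.4 -0.6] t 11.7
```

Call:
apply_moves(steps=[-1, 27, -17, 15, 0, 0, 0, -1, 27, -17, 70, 0, 0, 0, -1, 27, -17, 120, 0, 0, 0, -1, 27, -17, 145, 0, 0, 0, -1, 27, -17, 155, 0, 0, 0])

```text
time: 12.32
position: [603.7, -247.7, 24.7]
ee_rot: [2.353, -2.08, -0.005]
wrist_force: [0.7, 0.2, 0.1]
finger_gap: 85.6
```

Call:
apply_moves(steps=[1, 0, 0, 0, 0, 0, 0, 1, 0, 0, 0, 0, 0, 0, 1, 0, 0, 0, 0, 0, 0, 1, 0, 0, 0, 0, 0, 0, 1, 0, 0, 0, 0, 0, 0])

```text
time: 12.95
position: [605.6, -248.9, 28.4]
ee_rot: [-2.352, 2.081, -0.001]
wrist_force: [-0.8, 4.0, 6.1]
finger_gap: 14.5
```

Call:
apply_moves(steps=[1, 0, 0, -15, 0, 0, 0, 1, 0, 0, -40, 0, 0, 0, 1, 0, 0, -90, 0, 0, 0, 1, 0, 0, -130, 0, 0, 0, 1, 0, 0, -140, 0, 0, 0])

```text
time: 13.58
position: [606.4, -250.4, 171.4]
ee_rot: [-2.352, 2.082, -0.011]
wrist_force: [-0.5, -0.7, -1.6]
finger_gap: 14.6
```

```bash
python3 - <<'E'
from h import *
mv((552.8,158,160),np.radians(-94.9))
E
```

```text
shift [-412.     3.7    9.5] turn [-0.006 -0.004  0.207] | at [ 606.4 -250.4  171.4] yaw -1.449 tilt [ 0.005 -0.005 -1.   ] gap 14.6 F [-0.5 -0.7 -1.6] t 13.57
```

Call:
apply_moves(steps=[1, -412, 4, 0, 0, 0, 0.207, 1, -412, 4, 0, 0, 0, 0.207, 1, -412, 4, 0, 0, 0, 0.207, 1, -412, 4, 0, 0, 0, 0.207, 1, -412, 4, 0, 0, 0, 0.207])

```text
time: 14.2
position: [562.2, 62.3, 164.9]
ee_rot: [2.123, -2.313, -0.003]
wrist_force: [1.0, -0.2, -0.8]
finger_gap: 14.9
```

```bash
python3 - <<'E'
from h import *
mv((552.8,160,160),np.radians(-94.9))
E
```

```text
shift [-96.6  17.7   4.9] turn [ 0.003 -0.001 -0.   ] | at [562.2  62.3 164.9] yaw -1.656 tilt [ 0.001  0.003 -1.   ] gap 14.9 F [ 1.  -0.2 -0.8] t 14.2
```

Call:
apply_moves(steps=[1, -60, 10, 0, 0, 0, 0, 1, -94, 17, 0, 0, 0, 0, 1, -94, 17, 20, 0, 0, 0, 1, -94, 17, 40, 0, 0, 0, 1, -94, 17, 40, 0, 0, 0])

```text
time: 14.82
position: [552.5, 154.2, 122.7]
ee_rot: [2.119, -2.311, -0.006]
wrist_force: [-0.4, 0.6, -1.3]
finger_gap: 14.8
```

```bash
python3 - <<'E'
from look import *
mv((552.8,160,100),np.radians(-94.9))
dies(tag="w5")
E
```

```text
shift [-5.9  0.  22.7] turn [ 0.007 -0.002 -0.001] | at [552.5 154.2 122.7] yaw -1.658 tilt [ 0.002  0.007 -1.   ] gap 14.8 F [-0.4  0.6 -1.3] t 14.82
tang [257.  40.] top 81.5 ctr [655.9 176.5] [15.3  6.2] 85.8 tray xy [   0.6 -129.3]
tang [302. 130.] top 121.5 ctr [610.9 155.5] [15.6 29.1] 85.1 tray xy [-24.2 -86.3]
tang [317. 227.] top 130.0 ctr [567.1 152.4] [15.5  2.4] 81.2 tray xy [-31.1 -42.9]
```

View pics/w5.png

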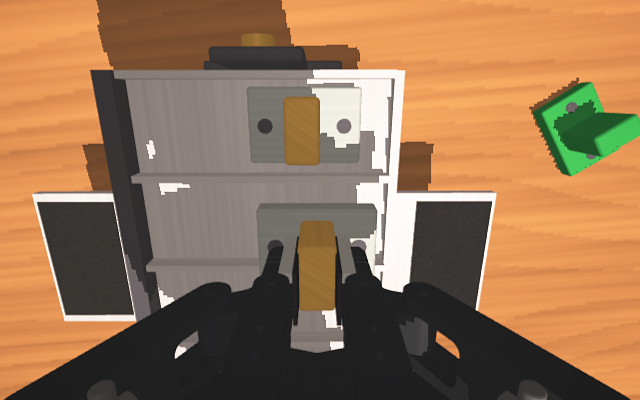

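Die 1 sits flat and centred in its lane, with its foot in rows 87–162. Die 2 hangs over the second lane, with side walls at rows 177 and 265. Lowering it now.

Call:
apply_moves(steps=[1, -5, 0, 10, 0, 0, 0, 1, -5, 0, 17, 0, 0, 0, 1, -5, 0, 21, 0, 0, 0, 1, -5, 0, 24, 0, 0, 0, 1, -5, 0, 24, 0, 0, 0])

```text
time: 15.5
position: [555.2, 160.7, 102.8]
ee_rot: [2.125, -2.314, -0.0]
wrist_force: [0.6, -0.1, -1.2]
finger_gap: 14.9
```

Call:
apply_moves(steps=[1, 0, 0, 1, 0, 0, 0, 1, 0, 0, 2, 0, 0, 0, 1, 0, 0, 3, 0, 0, 0, 1, 0, 0, 3, 0, 0, 0, 1, 0, 0, 3, 0, 0, 0])

```text
time: 16.12
position: [555.3, 160.8, 100.0]
ee_rot: [-2.125, 2.314, 0.0]
wrist_force: [0.3, -0.1, -1.8]
finger_gap: 14.8
```

Call:
apply_moves(steps=[1, 0, 2, 1, 0, 0, 0, 1, 0, 2, 2, 0, 0, 0, 1, 0, 2, 3, 0, 0, 0, 1, 0, 2, 4, 0, 0, 0, 1, 0, 2, 4, 0, 0, 0])

```text
time: 16.75
position: [553.7, 161.0, 96.3]
ee_rot: [-2.125, 2.314, -0.001]
wrist_force: [0.3, -0.3, 0.8]
finger_gap: 14.7
```

Call:
apply_moves(steps=[1, 0, 0, 1, 0, 0, 0, 1, 0, 0, 1, 0, 0, 0, 1, 0, 0, 2, 0, 0, 0, 1, 0, 0, 2, 0, 0, 0, 1, 0, 0, 2, 0, 0, 0])

```text
time: 17.38
position: [554.8, 161.1, 96.3]
ee_rot: [-2.123, 2.312, -0.003]
wrist_force: [-1.8, 0.1, 9.3]
finger_gap: 14.7
```

Die 2 is down on the floor. Releasing and lifting.

Call:
apply_moves(steps=[0.2, 0, 0, 0, 0, 0, 0, -0.2, 0, 0, 0, 0, 0, 0, -0.2, 0, 0, 0, 0, 0, 0, -0.2, 0, 0, -40, 0, 0, 0, -0.2, 0, 0, -95, 0, 0, 0])

```text
time: 18.0
position: [551.7, 160.6, 187.3]
ee_rot: [2.122, -2.311, -0.005]
wrist_force: [-0.0, 0.4, 0.5]
finger_gap: 51.4
```

```bash
python3 - <<'E'
from look import *
dies(); mv((550,-230,185),np.radians(-83))
E
```

```text
tang [282.  54.] top 81.2 ctr [655.8 176.7] [15.8  6.2] 86.5 tray xy [   0.8 -129.2]
tang [316. 119.] top 121.6 ctr [610.8 155.5] [15.3 29.4] 85.2 tray xy [-24.2 -86.2]
tang [315. 199.] top 121.5 ctr [555.3 160.7] [15.4 29.6] 84.5 tray xy [-23.8 -30.4]
shift [390.7 -26.5  12.5] turn [-0.011  0.002 -0.207] | at [556.7 161.5 198.3] yaw -1.656 tilt [-0.003 -0.011 -1.   ] gap 51.1 F [3.4 0.5 6.2] t 18.05
```

Call:
apply_moves(steps=[-1, 391, -27, 12, 0, 0, -0.207, -1, 391, -27, 12, 0, 0, -0.207, -1, 391, -27, 12, 0, 0, -0.207, -1, 391, -27, 12, 0, 0, -0.207, -1, 391, -27, 12, 0, 0, -0.207])

```text
time: 18.68
position: [548.1, -148.6, 179.3]
ee_rot: [-2.352, 2.082, -0.001]
wrist_force: [1.5, 1.4, 1.1]
finger_gap: 85.1
```

Call:
apply_moves(steps=[-1, 60, -12, 0, 0, 0, 0, -1, 90, -18, 0, 0, 0, 0, -1, 90, -18, 0, 0, 0, 0, -1, 90, -18, 0, 0, 0, 0, -1, 90, -18, 0, 0, 0, 0])

```text
time: 19.3
position: [577.0, -232.6, 179.4]
ee_rot: [-2.354, 2.08, 0.001]
wrist_force: [-0.5, -0.4, -0.5]
finger_gap: 85.4
```

```bash
python3 - <<'E'
from look import *
dies(); mv((550.4,-254.7,25),np.radians(-83))
E
```

```text
tang [336. 214.] top 52.9 ctr [ 550.1 -255. ] [29.4 15.2] 8.0 tray xy [-438.4  -60.7]
shift [ 18.6  29.2 154.5] turn [0.    0.    0.001] | at [ 577.1 -232.7  179.5] yaw -1.448 tilt [-0.  0. -1.] gap 85.3 F [-0.3 -0.3  0. ] t 19.35
```

Call:
apply_moves(steps=[-1, 19, 29, 15, 0, 0, 0, -1, 19, 29, 70, 0, 0, 0, -1, 19, 29, 120, 0, 0, 0, -1, 19, 29, 145, 0, 0, 0, -1, 19, 29, 153, 0, 0, 0])

```text
time: 19.98
position: [549.4, -254.6, 24.4]
ee_rot: [2.353, -2.081, -0.006]
wrist_force: [-0.5, -0.0, 0.2]
finger_gap: 85.5
```

Call:
apply_moves(steps=[1, 0, 0, 0, 0, 0, 0, 1, 0, 0, 0, 0, 0, 0, 1, 0, 0, 0, 0, 0, 0, 1, 0, 0, 0, 0, 0, 0, 1, 0, 0, 0, 0, 0, 0])

```text
time: 20.6
position: [551.3, -255.5, 27.9]
ee_rot: [-2.351, 2.081, 0.001]
wrist_force: [-1.0, 4.1, 6.1]
finger_gap: 14.6
```

Call:
apply_moves(steps=[1, 0, 0, -15, 0, 0, 0, 1, 0, 0, -40, 0, 0, 0, 1, 0, 0, -90, 0, 0, 0, 1, 0, 0, -130, 0, 0, 0, 1, 0, 0, -140, 0, 0, 0])

```text
time: 21.22
position: [552.3, -257.6, 170.8]
ee_rot: [-2.352, 2.082, -0.011]
wrist_force: [0.9, -0.8, -2.0]
finger_gap: 14.8
```

```bash
python3 - <<'E'
from h import *
mv((497,164,165),np.radians(-94.9))
E
```

```text
shift [-425.2    3.7    3.8] turn [-0.006 -0.004  0.207] | at [ 552.3 -257.6  170.8] yaw -1.449 tilt [ 0.005 -0.005 -1.   ] gap 14.8 F [ 0.9 -0.8 -2. ] t 21.23
```

Call:
apply_moves(steps=[1, -425, 4, 0, 0, 0, 0.207, 1, -425, 4, 0, 0, 0, 0.207, 1, -425, 4, 0, 0, 0, 0.207, 1, -425, 4, 0, 0, 0, 0.207, 1, -425, 4, 0, 0, 0, 0.207])

```text
time: 21.85
position: [508.2, 55.2, 164.7]
ee_rot: [2.123, -2.313, -0.002]
wrist_force: [1.3, 0.7, -2.1]
finger_gap: 14.9
```

```bash
python3 - <<'E'
from h import *
mv((496,162,160),np.radians(-94.9))
E
```

```text
shift [-105.3   21.3    4.7] turn [ 0.003 -0.    -0.   ] | at [508.2  55.2 164.7] yaw -1.657 tilt [ 0.     0.003 -1.   ] gap 14.9 F [ 1.3  0.7 -2.1] t 21.85
```

Call:
apply_moves(steps=[1, -60, 12, 0, 0, 0, 0, 1, -105, 21, 0, 0, 0, 0, 1, -105, 21, 20, 0, 0, 0, 1, -105, 21, 40, 0, 0, 0, 1, -105, 21, 50, 0, 0, 0])

```text
time: 22.48
position: [496.2, 158.5, 113.2]
ee_rot: [2.12, -2.313, -0.004]
wrist_force: [0.2, 0.1, -2.3]
finger_gap: 14.5
```

```bash
python3 - <<'E'
from look import *
dies(tag="w6")
mv((497.5,162,98),np.radians(-94.9))
E
```

```text
tang [298.  17.] top 121.3 ctr [599.6 156.5] [15.6  8.3] 84.7 tray xy [-24.2 -74.9]
tang [298. 131.] top 121.7 ctr [555.2 160.9] [15.8 28.8] 85.1 tray xy [-23.6 -30.4]
tang [317. 235.] top 130.0 ctr [509.1 157.1] [15.9  2.5] 85.0 tray xy [-31.4  15.2]
shift [-3.8 -1.3 14.5] turn [ 0.006 -0.002 -0.002] | at [495.9 158.4 112.5] yaw -1.658 tilt [ 0.002  0.006 -1.   ] gap 14.3 F [-0.9 -0.7 -3.3] t 22.52
```

View pics/w6.png

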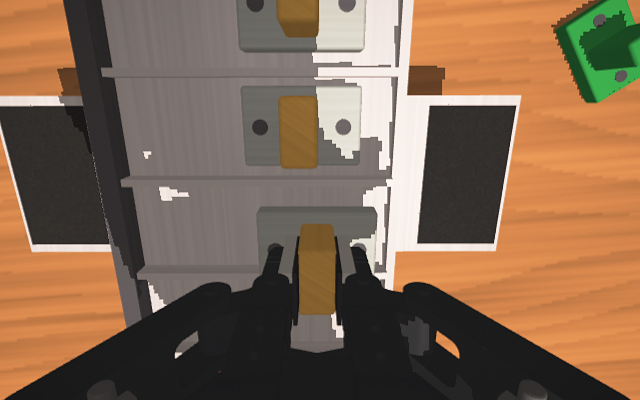

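Dies 1 and 2 stand flat in their lanes. Die 3 hangs over the third lane, with side walls at rows 181 and 270.

Call:
apply_moves(steps=[1, -3, 0, 6, 0, 0, 0, 1, -3, 0, 11, 0, 0, 0, 1, -3, 0, 14, 0, 0, 0, 1, -3, 0, 16, 0, 0, 0, 1, -3, 0, 17, 0, 0, 0])

```text
time: 23.15
position: [498.2, 163.0, 99.7]
ee_rot: [-2.125, 2.314, -0.0]
wrist_force: [-0.4, 0.6, -2.1]
finger_gap: 14.9
```

Call:
apply_moves(steps=[1, 0, 1, 1, 0, 0, 0, 1, 0, 1, 2, 0, 0, 0, 1, 0, 1, 3, 0, 0, 0, 1, 0, 1, 3, 0, 0, 0, 1, 0, 1, 3, 0, 0, 0])

```text
time: 23.78
position: [497.1, 163.0, 96.5]
ee_rot: [2.125, -2.314, -0.0]
wrist_force: [0.1, -0.3, -2.3]
finger_gap: 14.5
```

Call:
apply_moves(steps=[1, 0, 0, 1, 0, 0, 0, 1, 0, 0, 2, 0, 0, 0, 1, 0, 0, 3, 0, 0, 0, 1, 0, 0, 3, 0, 0, 0, 1, 0, 0, 3, 0, 0, 0])

```text
time: 24.4
position: [498.6, 163.2, 95.7]
ee_rot: [-2.123, 2.312, -0.003]
wrist_force: [-0.4, -0.1, 6.5]
finger_gap: 14.7
```

Call:
apply_moves(steps=[0.2, 0, 0, 0, 0, 0, 0, -0.2, 0, 0, 0, 0, 0, 0, -0.2, 0, 0, 0, 0, 0, 0, -0.2, 0, 0, -40, 0, 0, 0, -0.2, 0, 0, -95, 0, 0, 0])

```text
time: 25.02
position: [495.5, 162.8, 187.2]
ee_rot: [2.122, -2.311, -0.004]
wrist_force: [0.7, -0.9, -0.1]
finger_gap: 51.4
```

```bash
python3 - <<'E'
from look import *
dies(); mv((537,300,190),np.radians(-95))
E
```

```text
tang [312.  26.] top 121.7 ctr [608.5 155.6] [15.6 26. ] 85.6 tray xy [-24.3 -83.8]
tang [311. 119.] top 121.8 ctr [555.  160.9] [15.3 29.4] 84.9 tray xy [-23.7 -30.1]
tang [315. 201.] top 121.3 ctr [497.9 163.4] [15.2 28.9] 85.5 tray xy [-26.  27.]
tang [285. 302.] top 81.6 ctr [399.4 198. ] [16.5  8.2] 79.4 tray xy [  0.  128.1]
shift [-138.8  -24.7    8.5] turn [-0.011  0.003  0.002] | at [500.5 163.7 197.8] yaw -1.656 tilt [-0.003 -0.011 -1.   ] gap 51.4 F [3.6 1.4 6.7] t 25.07
```

All three dies are in, at tray (-24,-84), (-24,-30) and (-26,27), in line to within 1°. Next is the fence tab, with shut fingers 125 mm out so the gripper's body stays clear of the tangs.

```bash
python3 - <<'E'
from h import *
mv((537.7,311.5,95),np.radians(-94.9))
E
```

```text
shift [-150.1  -23.4  103.5] turn [-0.011  0.003  0.   ] | at [500.5 163.7 197.8] yaw -1.656 tilt [-0.003 -0.011 -1.   ] gap 51.4 F [3.6 1.4 6.7] t 25.07
```

Call:
apply_moves(steps=[1, -60, -10, 0, 0, 0, 0, 1, -120, -20, 0, 0, 0, 0, 1, -150, -24, 10, 0, 0, 0, 1, -150, -24, 40, 0, 0, 0, 1, -150, -24, 60, 0, 0, 0])

```text
time: 25.7
position: [533.0, 310.5, 126.4]
ee_rot: [2.124, -2.312, -0.001]
wrist_force: [-0.5, -0.1, 1.0]
finger_gap: 0.2
```

```bash
python3 - <<'E'
from h import *
mv((537.7,311.5,78),np.radians(-94.9))
E
```

```text
shift [-1.4 -4.7 48.4] turn [ 0.002 -0.001  0.001] | at [533.  310.5 126.4] yaw -1.655 tilt [ 0.001  0.002 -1.   ] gap 0.2 F [-0.5 -0.1  1. ] t 25.7
```

Call:
apply_moves(steps=[1, 0, -3, 20, 0, 0, 0, 1, 0, -3, 34, 0, 0, 0, 1, 0, -3, 42, 0, 0, 0, 1, 0, -3, 46, 0, 0, 0, 1, 0, -3, 48, 0, 0, 0])

```text
time: 26.32
position: [537.2, 310.3, 81.0]
ee_rot: [-2.124, 2.313, -0.001]
wrist_force: [0.4, 0.5, 0.1]
finger_gap: -0.3
```

Call:
apply_moves(steps=[1, 0, 0, 5, 0, 0, 0, 1, 0, 0, 10, 0, 0, 0, 1, 1, 0, 15, 0, 0, 0, 1, 2, 0, 20, 0, 0, 0, 1, 3, 0, 25, 0, 0, 0])

```text
time: 26.95
position: [537.8, 308.9, 57.4]
ee_rot: [-2.121, 2.311, 0.001]
wrist_force: [-0.4, 4.1, 6.1]
finger_gap: 0.4
```

Call:
apply_moves(steps=[1, 1, 0, 5, 0, 0, 0, 1, 2, 0, 10, 0, 0, 0, 1, 3, 0, 15, 0, 0, 0, 1, 5, 0, 20, 0, 0, 0, 1, 6, 0, 25, 0, 0, 0])

```text
time: 27.58
position: [537.2, 302.2, 31.6]
ee_rot: [-2.123, 2.311, -0.001]
wrist_force: [2.0, 2.5, 4.0]
finger_gap: -0.1
```

Call:
apply_moves(steps=[1, 0, 0, 2, 0, 0, 0, 1, 1, 0, 4, 0, 0, 0, 1, 1, 0, 5, 0, 0, 0, 1, 1, 0, 6, 0, 0, 0, 1, 1, 0, 6, 0, 0, 0])

```text
time: 28.2
position: [536.7, 300.6, 26.3]
ee_rot: [-2.124, 2.313, -0.0]
wrist_force: [-1.8, 0.6, 10.2]
finger_gap: 0.3
```

Call:
apply_moves(steps=[1, 0, 0, 1, 0, 0, 0, 1, 0, 0, 2, 0, 0, 0, 1, 0, 0, 3, 0, 0, 0, 1, 0, 0, 3, 0, 0, 0, 1, 0, 0, 3, 0, 0, 0])

```text
time: 28.82
position: [538.0, 301.7, 25.6]
ee_rot: [-2.121, 2.311, -0.001]
wrist_force: [-3.2, 3.7, 17.8]
finger_gap: 0.0
```

```bash
python3 - <<'E'
from look import *
p,d,c,M,W,m,q,P,pts=tray("top2");print(np.hypot(*q[:2]))
dies("wrist","w7");mv((537,300,25))
E
```

```text
0.3093751660575768
tang [581.  52.] top 102.1 ctr [613.1 239.4] [16.5 19.8] 84.3 tray xy [ 59.6 -81.3]
tang [539. 262.] top 101.8 ctr [562.1 243.4] [15.4 30.5] 84.3 tray xy [ 59.2 -30.2]
shift [1.8 0.9 0.6] turn None | at [538.  301.7  25.6] yaw -1.656 tilt [-0.003 -0.004 -1.   ] gap -0.2 F [-4.   2.3 17.6] t 28.93
```

View pics/w7.png

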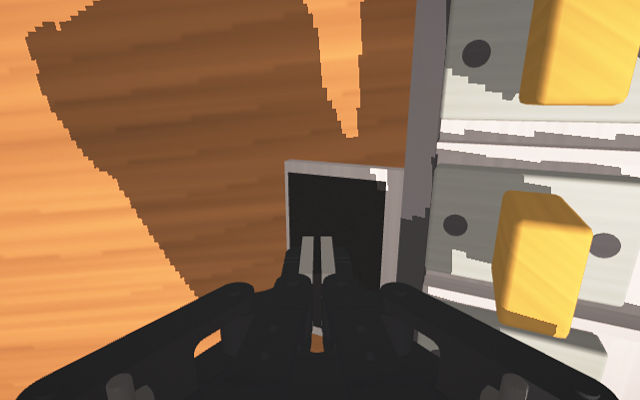

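The view shows the tray tipped, with the feet of the first two dies against the fence at column 440. Their tang tops are at x≈59, z≈102, which is what flush dies at 0.42 rad predict. The force climbs against the stop. Lifting off to check all three.

Call:
apply_moves(steps=[1, -2, 0, -20, 0, 0, 0, 1, -2, 0, -80, 0, 0, 0, 1, -2, 0, -140, 0, 0, 0, 1, 30, 0, -175, 0, 0, 0, 1, 80, 0, -175, 0, 0, 0])

```text
time: 29.55
position: [530.5, 220.5, 200.8]
ee_rot: [-2.124, 2.308, -0.005]
wrist_force: [0.0, -0.9, -0.1]
finger_gap: 0.0
```

```bash
python3 - <<'E'
from look import *
dies("wrist","w8");mv((516.5,66,150),np.radians(-94.9))
E
```

```text
tang [361.  19.] top 81.5 ctr [656.1 177.1] [14.9  5.9] 81.9 tray xy [   1.2 -129.4]
tang [290.  80.] top 102.5 ctr [618.  237.1] [15.8 29.1] 83.9 tray xy [ 57.7 -86.4]
tang [291. 156.] top 102.0 ctr [562.  242.1] [15.9 29.2] 84.6 tray xy [ 57.8 -30.2]
tang [292. 224.] top 101.6 ctr [505.2 246.8] [15.5 29.1] 84.1 tray xy [57.7 26.8]
shift [149.1  -0.5  48.7] turn [-0.001 -0.005 -0.002] | at [528.9 214.8 198. ] yaw -1.658 tilt [ 0.005 -0.001 -1.   ] gap 0.2 F [ 2.4 -2.1 -1.1] t 29.6
```

View pics/w8.png

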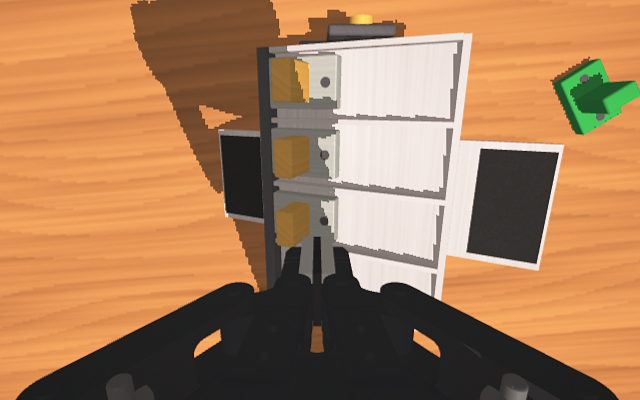

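All three dies are flush with the fence at x≈57.7, matching one another in the tipped pose, and in line at 84–85°. Next I push the loading tab down.

Call:
apply_moves(steps=[1, 60, 0, 0, 0, 0, 0, 1, 120, 0, 0, 0, 0, 0, 1, 136, 0, 20, 0, 0, 0, 1, 136, 0, 45, 0, 0, 0, 1, 136, 0, 60, 0, 0, 0])

```text
time: 30.22
position: [515.8, 85.1, 133.6]
ee_rot: [2.122, -2.312, -0.005]
wrist_force: [0.0, -0.2, 0.5]
finger_gap: -0.1
```

```bash
python3 - <<'E'
from h import *
mv((517.8,79.4,130),np.radians(-94.9))
E
```

```text
shift [ 5.5 -2.5  3.6] turn [ 0.005 -0.     0.   ] | at [515.8  85.1 133.6] yaw -1.656 tilt [ 0.     0.005 -1.   ] gap -0.1 F [ 0.  -0.2  0.5] t 30.23
```

Call:
apply_moves(steps=[1, 2, 0, 4, 0, 0, 0, 1, 4, 0, 8, 0, 0, 0, 1, 5, 0, 12, 0, 0, 0, 1, 6, 0, 16, 0, 0, 0, 1, 8, 0, 20, 0, 0, 0])

```text
time: 30.85
position: [518.1, 77.6, 118.8]
ee_rot: [-2.123, 2.312, -0.002]
wrist_force: [-2.0, 2.0, 7.0]
finger_gap: -0.0
```

Call:
apply_moves(steps=[1, 1, 0, 4, 0, 0, 0, 1, 3, 0, 8, 0, 0, 0, 1, 4, 0, 12, 0, 0, 0, 1, 5, 0, 16, 0, 0, 0, 1, 6, 0, 20, 0, 0, 0])

```text
time: 31.48
position: [517.7, 71.4, 98.8]
ee_rot: [-2.123, 2.312, -0.003]
wrist_force: [-2.6, 0.4, 7.1]
finger_gap: 0.0
```

Call:
apply_moves(steps=[1, 0, 0, 3, 0, 0, 0, 1, 1, 0, 6, 0, 0, 0, 1, 1, 0, 9, 0, 0, 0, 1, 1, 0, 12, 0, 0, 0, 1, 1, 0, 14, 0, 0, 0])

```text
time: 32.1
position: [518.0, 69.5, 84.9]
ee_rot: [-2.124, 2.312, -0.006]
wrist_force: [-1.3, -2.2, 7.3]
finger_gap: 0.2
```

Call:
apply_moves(steps=[1, 0, 0, 3, 0, 0, 0, 1, 0, 0, 6, 0, 0, 0, 1, 0, 0, 8, 0, 0, 0, 1, 0, 0, 10, 0, 0, 0, 1, 0, 0, 11, 0, 0, 0])

```text
time: 32.72
position: [518.3, 69.3, 74.1]
ee_rot: [-2.124, 2.312, -0.007]
wrist_force: [-2.2, -2.5, 7.5]
finger_gap: 0.1
```

Call:
apply_moves(steps=[1, 0, 0, 1, 0, 0, 0, 1, 0, 0, 2, 0, 0, 0, 1, 0, 0, 2, 0, 0, 0, 1, 0, 0, 2, 0, 0, 0, 1, 0, 0, 2, 0, 0, 0])

```text
time: 33.35
position: [518.5, 69.4, 73.9]
ee_rot: [-2.124, 2.312, -0.006]
wrist_force: [-6.3, -2.8, 17.2]
finger_gap: -0.2
```

At the stop: 17 N at z 73.9. Lifting off and moving away to check.

Call:
apply_moves(steps=[1, 0, 0, -30, 0, 0, 0, 1, 0, 0, -90, 0, 0, 0, 1, -30, 0, -130, 0, 0, 0, 1, -60, 0, -140, 0, 0, 0, 1, -60, 0, -140, 0, 0, 0])

```text
time: 33.98
position: [522.4, 131.3, 211.7]
ee_rot: [-2.126, 2.309, -0.004]
wrist_force: [0.3, -0.5, -0.0]
finger_gap: 0.0
```

```bash
python3 - <<'E'
from look import *
W=dies("wrist","w9");mv((516.5,0,220))
sel=(abs(W[...,2]-75)<5);P=W[sel];k=(abs(P[:,0]-520)<50)&(P[:,1]>125)&(P[:,1]<200);P=P[k]
q=np.linalg.lstsq(np.c_[P[:,:2],np.ones(len(P))],P[:,2],rcond=None)[0];print("floor slope",q.round(4),len(P))
E
```

```text
tang [244.  22.] top 80.8 ctr [656.  176.4] [14.9  5.7] 84.5 tray xy [   0.4 -129.4]
tang [177.  72.] top 122.0 ctr [620.6 222.5] [16.4 29.3] 85.8 tray xy [ 43.4 -90.3]
tang [186. 157.] top 121.5 ctr [560.2 227.5] [16.2 29.6] 84.2 tray xy [ 43.2 -29.7]
tang [194. 227.] top 121.2 ctr [504.  232.5] [16.1 29.1] 85.7 tray xy [43.3 26.8]
shift [130.3  -5.8  -9.8] turn None | at [521.6 130.3 210.2] yaw -1.654 tilt [ 0.    -0.001 -1.   ] gap 0.3 F [ 0.1 -0.6 -0.8] t 34.02
floor slope [-6.00000e-04  2.00000e-03  7.46436e+01] 8685
```

View pics/w9.png

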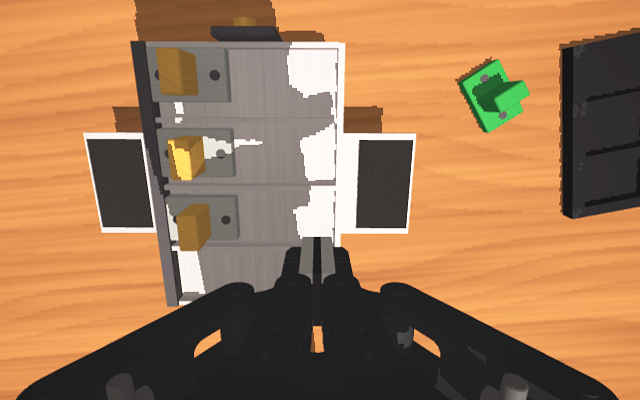

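The tray is level again (slope 0.002). All three dies are flush at x = 43.2–43.4 mm, tops level at z 121–122 and in line. I'll back off, let everything settle, recheck once and hand in.

Call:
apply_moves(steps=[1, 60, 0, -10, 0, 0, 0, 1, 120, 0, -20, 0, 0, 0, 1, 150, 0, -20, 0, 0, 0, 1, 150, 0, -20, 0, 0, 0, 1, 150, 0, -20, 0, 0, 0])

```text
time: 34.65
position: [508.1, -19.6, 228.6]
ee_rot: [2.124, -2.314, -0.002]
wrist_force: [0.0, 0.9, -0.4]
finger_gap: -0.0
```

```bash
python3 - <<'E'
from look import *
dies("wrist","w10");p,d,c,M=snap("top","top3");W=world(d,c,M)
for nm,u,v in(("spool",315,149),("jar",361,157)):print(nm,W[v,u].round())
p2,d2,c2,M2=snap("wrist","w11");mv((516,0,220))
b=np.load("top0.npy");dd=abs(d-b)>15;dd[:,:290]&=False;print("changed px near pockets",dd[195:275,332:408].sum())
E
```

```text
tang [63. 24.] top 81.1 ctr [655.7 175.8] [15.5  5.7] 84.9 tray xy [-1.000e-01 -1.292e+02]
tang [ 8. 75.] top 107.0 ctr [619.1 214.9] [ 3.  26.6] 85.0 tray xy [ 35.6 -89.4]
tang [ 16. 152.] top 120.6 ctr [559.5 220.4] [ 5.7 29.4] 81.1 tray xy [ 36.  -29.5]
tang [ 25. 218.] top 121.2 ctr [503.4 231.9] [18.4 30.3] 81.4 tray xy [42.7 27.3]
tang [116. 302.] top 81.0 ctr [399.  194.2] [20.3  7.8] 89.3 tray xy [ -3.7 128.2]
spool [791. -58.  62.]
jar [ 758. -190.   83.]
shift [-19.3  -5.9   9.1] turn None | at [508.5 -18.7 229.1] yaw -1.655 tilt [-0.     0.001 -1.   ] gap 0.0 F [ 0.3 -0.2  0.3] t 34.8
changed px near pockets 378
```

View pics/top3.png

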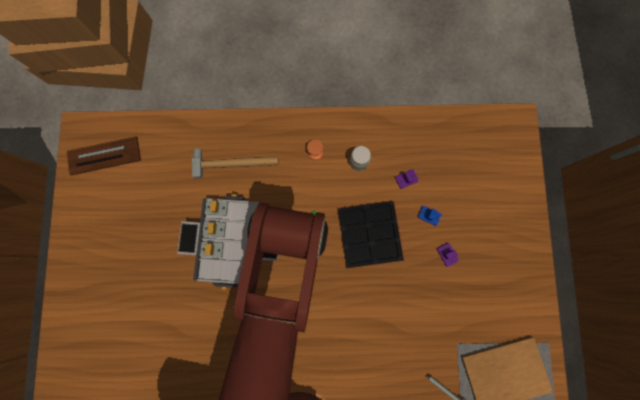

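The top view shows the pocket tray empty, with the three dies against the fence at (213,207), (211,228) and (208,250). The spool, jar and hammer haven't moved, and the arm is touching nothing.

```bash
python3 -c "
from station import manip
print(manip.job_done())"
```

```text
the job is handed in; nothing more can be done
None
```

The job is done and handed in at about 35 s of the 208 s allowed. I levelled the tray and put the three dies that were present into lanes at y ≈ -84, -28 and +28 mm. I then tipped the tray to its stop and pushed it level again. The hand-in reported no verdict.

- **Dies:** the last close look, before hand-in, showed all three flush with the fence at x = 43.2–43.4 mm, where 43 is flush. They stood flat and were in line within about 1°.
- **Tray:** it was level, with a floor slope of 0.002, and the pocket tray was empty.
- **Bystanders:** the spool and jar measured the same positions as at the start. I checked the hammer only by eye in the picture, and it looked unmoved.
- **Less certain:**
  - The outer die drifted about 4 mm sideways to y = -90 mm, against its lane wall and inside the 105 mm limit.
  - In the final wrist picture two tangs were cut off by the image edge, so their x readings of about 36 mm are not valid. The top view just after it still showed all three dies at the fence.
  - The top-camera tilt reading at full tip came out low, at 0.31, because my height mask cut off part of the tray. The 17.8 N force at the stop and the tang positions both fit 0.42 rad.

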